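# Set the card cutter's back gauge against its flip stop

## Task

Wind the card cutter's back gauge, with the crank handle on its handwheel, a good centimetre past the flip stop, and tip the stop down into its path. Then wind it back the other way until the gauge bears lightly but definitely on the stop (about 10 N, never over 20 N), so that the play in the worn gear is taken up in that direction, and let go without turning the wheel back. Leave the other things on the table alone.

Things in the scene. Friction and masses are not known exactly. Their poses are not given: they have to be found in the camera images.
- bed: Grey flat bed of the card cutter, fixed to the table, 250 x 440 x 18 mm. Its origin lies on the table top; the bed reaches from x = -105 to +145 mm and y = -220 to +220 mm in its own frame, z up. The gauge travels along its +y (away from the low aluminium fence at its -y end).
- gauge (a joint): Travel of the back gauge along the bed's +y, in m: 0 at the end nearest the fence, 0.150 at the far end stop. It slides with about 6 N of friction.
- gauge_face (a point): Point on the gauge's side that faces the fence (its -y side) and shall bear on the stop; 47 mm above the table. The gauge is an aluminium bar standing across the bed, 119 mm long (bed x = -55 to +64 mm), 16 mm thick, 20 to 56 mm above the table, with a steel rack along the bed's y at its far end. Axes as the bed's.
- stop_face (a point): Point on the stop's +y side, 47 mm from its pivot. The gap is gauge_face minus this point along the bed's y (positive: gauge past the stop; zero: touching once the stop is down). The stop cannot swing down into the gauge: the gauge must be past it first. Its y axis is the bed's y at any stop angle.
- stop_tip (a point): Centre of the flip stop's free end, 80 mm from its pivot: a plain steel bar, 12 mm thick, 16 mm wide (along the bed's y), hinged in a small bracket on the bed's edge nearest the robot; pivot along the bed's y, 45 mm above the table. At the start it stands up (its end 126 mm above the table), leaning slightly to the robot.
- stop (a joint): Angle of the flip stop, rad: 0 standing up and leaning back 0.15 rad, 0.15 upright, 1.72 lying flat, pointing to the bed's +x across the gauge's path. Light friction holds it while it stands; pushed some 0.5 rad past upright (to the bed's +x) it falls flat by itself.
- hub (a point): On the handwheel's fixed vertical axis, 112 mm above the table. Wheel: black disc, 60 mm radius, top 84 mm above the table. Clockwise from above drives the gauge to the bed's +y, anticlockwise to -y, 16 mm per rad once the play is taken up; 1 N along the handle's circle gives 2.8 N at the gauge. Driving the gauge needs about 2.1 N at the handle; in its play the wheel turns almost free.
- handle_mid (a point): Middle of the upright round crank handle on the wheel, 112 mm above the table, 20 mm diameter, 86 to 132 mm above the table. It runs on a circle of 45 mm radius about the hub and spins freely about its own axis, so a gripper can hold it without turning.
- wheel (a joint): Play of the handwheel on its worn gear, rad: -0.2 when taken up for driving clockwise (gauge to +y), +0.2 when taken up for driving anticlockwise (gauge to -y); between the two the wheel is loose and the gauge does not follow.
- pen_pot: Black pen pot, 72 mm diameter, 95 mm high with pens to 135 mm, beside the bed. Origin at the centre of its foot. Leave alone.
- tape_roll: Roll of clear tape lying flat, 90 mm diameter, 24 mm high, beside the bed. Leave alone.
- glue_gun: Blue glue gun lying on its side, about 160 x 105 x 30 mm, beside the bed. Leave alone.
- pencil: Pencil, 175 mm long, 8 mm thick, on the table beside the bed. Leave alone.
- strip: Strip of thick board, 130 x 24 x 12 mm, lying on the bed next to the fence. Leave alone.
- tin: Flat round tin, 76 mm diameter, 34 mm high, standing on the +y end of the bed, clear of the gauge. Leave alone.

How it is judged:
By the outcome, as a careful person would: the job done as asked, in the order asked, and still so for the second after the job is handed in, with the robot touching nothing.
It also fails if it takes over 72 s, if anything falls off the work surface, if the arm or the gripper's body presses on something with over 40 N, if the wrist force passes 120 N, or if a joint passes its speed limit or range.

## Robot

A 7-joint arm with a two-finger parallel gripper is mounted at the origin on the work surface. World frame = base frame: x ahead of the robot, y to its left, z up, the work surface at z = 0. Lengths are in m, angles in degrees, forces in N, time in s.
With the tool pointing down it reaches from about 0.425 to 0.875 m from the base axis. Payload 4.7 kg.
Tool frame: the origin (TCP) lies between the finger pads; the fingertips stand 8 mm ahead of it and the grasp point (between the pads) lies 11 mm behind it; z points along the fingers, y is the line along which they close (so a half turn about z gives the same grasp; the last joint's range is limited). The gripper opens to 87 mm and grips with 3 to 60 N. Pads are 19 mm wide; open, the fingers measure 117 mm over their backs; the gripper's body (75 mm by 190 mm) begins 51 mm behind the grasp point.
Start: joints at [-65.197, 18.392, -4.016, 83.108, 1.295, 78.541, -3.26], TCP at [0.264, 0.594, 0.231] pointing down, gripper open.
Joint ranges: [-163.93, 163.93], [-17.29, 119.83], [-79.2, 71.16], [3.27, 140.29], [-89.18, 269.18], [5.43, 117.66], [-154.24, 154.24]. Speed limits (degrees/s): [147.25, 147.25, 180, 180, 180, 180, 180].

## Interface

Orientations are given as [roll, pitch, yaw] about the fixed x, y, z axes, in that order (R = Rz(yaw) Ry(pitch) Rx(roll)).
In Python, from cell import env, viewer gives the robot as it stands. The module is installed in compiled form; this text tells all that it offers.
- The arm moves only by the tool arm_command, never from a script. Its argument "series" is a list of rows, each a list of 2 entries, a list of its own where there are three numbers: the shift along the tool's x, y, z in mm, then the turn about the tool's z in rad. A call has exactly 5 rows; each row is the pose to reach, as a shift and turn from the pose commanded when the call began, along the tool's axes at that moment; what a row does not reach only later rows make up. A row lasts 1/10 s, in which the tool goes at most 50 mm and 8.59 degrees, less where a joint would pass 70% of its speed; a pose out of reach is approached as far as the arm can. A call with a gripper value outside its range is refused whole. "grip" is the gripper command: -1 is fully open, 1 is shut, values between are in proportion, set as the call begins (left out, the last holds). The fingers move at their own pace and stop on an object; "grip_force" is the grip in N (left out, the last holds). Time passes only in rows, so rows that repeat a pose let the fingers close, or fill a call up. It gives the time, the measured TCP pose, the force, the opening and the grip force at its end, in the units of the state.
- env.get_obs(): the state, without advancing time (a new reading comes with each control period).
- viewer.read_camera(name): name is "scene" or "top"; returns (picture, depth): 400x640x3 uint8, blue, green, red; 400x640 float32, m along the optical axis (not along the pixel's ray), 0 where there is no reading.
- viewer.calibration(name): a dict with "K" (3x3 intrinsics, pixels), "dist" ([k1, k2, p1, p2, k3] as OpenCV has them; the pictures are not rectified), "T" (4x4, takes a point from camera to world coordinates). Camera axes: x right, y up, looking along -z (the intrinsics and any distortion apply to the point x, -y, -z); pixel columns grow to the right and rows downward; lengths in m; the calibration is good to about 2 mm. A picture is of the moment at which its call begins. calibration takes no time and is no camera call.
- env.sign_off(): hands the job in; it is judged then, once.
The state is a dict: "time_s": time; "qpos": joint angles; "joint_velocities": joint speeds; "effort": joint torques, N m; "tool_pos": TCP position; "tool_rot": TCP orientation; "force": force on the tool from outside, world axes, zero at the start; "wrist_torque": the same for the moment, N m; "grip_width": finger opening in m; "grasp_force": force on a finger pad.
Only numpy, scipy, OpenCV 4.12 (cv2) and the standard library are available. Lean on these libraries where they do the work, as an engineer would, in place of code of your own. Each camera call takes 0.05 s, during which the arm holds its last target. There are 200 camera calls.

## Working session

There is one attempt and no reset: what is moved stays moved. The work goes in short steps, Python scripts to look and compute and a tool call to move; the robot and the scene stay as the last step left them, time stands still between calls to the robot, and variables do not carry over. Pictures are saved under pics/ and viewed, at most 10 in all, crops included, and the job is handed in when it is done.

Besides the shell and the picture viewer there is one more tool, called after "Request:" by a JSON object that holds its "fn" and its "kwargs", one argument or row to a line. arm_command: Moves the arm, as the interface text tells. Its arguments: {"type":"object","properties":{"series":{"type":"array"},"grip":{"type":"number"},"grip_force":{"type":"number"}},"required":["series"]}

```bash
mkdir -p pics; cat > h.py <<'E'
import numpy as np, cv2
from cell import env, viewer
def cal(n):
    c=viewer.calibration(n); return np.array(c["K"],float),np.array(c["dist"],float),np.array(c["T"],float)
def ray(n,uv):
    K,d,T=cal(n); p=cv2.undistortPoints(np.array(uv,float).reshape(-1,1,2),K,d).reshape(-1,2)
    D=np.c_[p[:,0],-p[:,1],-np.ones(len(p))]@T[:3,:3].T
    return T[:3,3],D
def plane(n,uv,z):
    o,D=ray(n,uv); return o+D*((z-o[2])/D[:,2])[:,None]
def cloud(n,depth):
    v,u=np.mgrid[0:400,0:640]; o,D=ray(n,np.c_[u.ravel(),v.ravel()])
    P=o+D*depth.reshape(-1,1); P[depth.ravel()==0]=np.nan
    return P.reshape(400,640,3)
def proj(n,P):
    K,d,T=cal(n); q=(np.atleast_2d(P)-T[:3,3])@T[:3,:3]; q=q*[1,-1,-1]
    return cv2.projectPoints(q.reshape(-1,1,3),np.zeros(3),np.zeros(3),K,d)[0].reshape(-1,2)
E
python3 - <<'E'
from h import *
for n in("scene","top"):
    im,d=viewer.read_camera(n); cv2.imwrite(f"pics/{n}0.png",im); np.save(n+"0.npy",d); print(n,cal(n)[2].round(3).tolist())
o=env.get_obs(); print({k:np.round(v,3).tolist() for k,v in o.items()})
E
```

```text
scene [[-0.807, -0.419, 0.416, 1.072], [0.59, -0.557, 0.584, 0.727], [-0.013, 0.717, 0.697, 0.909], [0.0, 0.0, 0.0, 1.0]]
top [[0.026, 0.997, -0.073, 0.491], [-1.0, 0.025, -0.013, 0.046], [-0.012, 0.074, 0.997, 1.371], [0.0, 0.0, 0.0, 1.0]]
{'time_s': 0.1, 'qpos': [-65.196, 18.436, -4.014, 83.167, 1.295, 78.541, -3.262], 'joint_velocities': [0.019, -0.139, -0.049, -0.133, 0.099, 0.119, -0.076], 'effort': [-0.001, -49.258, -0.406, -31.34, -0.064, 0.039, 0.0], 'tool_pos': [0.264, 0.593, 0.23], 'tool_rot': [-179.9, 0.006, 156.002], 'force': [-0.578, -0.149, -0.27], 'wrist_torque': [-0.023, 0.051, 0.055], 'grasp_force': 0.0, 'grip_width': 0.087}
```

View pics/scene0.png

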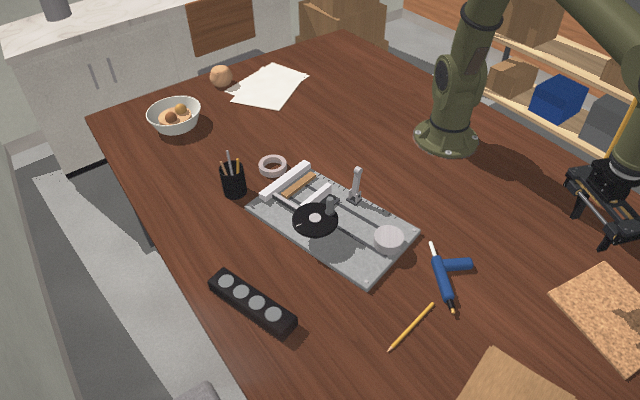

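View pics/top0.png

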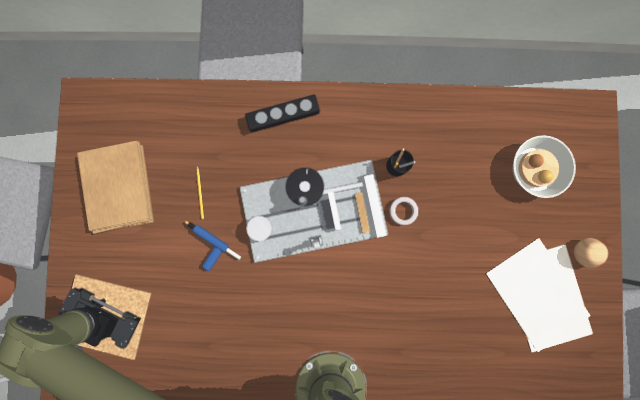

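Scene: bed with wheel around (315,219), handle (330,205), stop standing (355,185). Top: bed spans about u 240-387, v 160-262, wheel (304,187), gauge bar ~(333,210), stop ~(317,241). Now I'll measure.

```bash
python3 - <<'E'
from h import *
im=cv2.imread("pics/top0.png"); cv2.imwrite("pics/top0c.png",cv2.resize(im[150:275,230:400],None,fx=4.6,fy=4.6,interpolation=cv2.INTER_CUBIC))
im2=cv2.imread("pics/scene0.png"); cv2.imwrite("pics/sc0c.png",cv2.resize(im2[150:300,235:430],None,fx=4,fy=4,interpolation=cv2.INTER_CUBIC))
d=np.load("top0.npy");P=cloud("top",d)
# bed: z 12-25mm
m=((P[...,2]>.009)&(P[...,2]<.1)); m[:, :236]=0;m[:,392:]=0;m[:150]=0;m[275:]=0
m=cv2.morphologyEx(m.astype(np.uint8),cv2.MORPH_OPEN,np.ones((5,5)))
c=max(cv2.findContours(m,cv2.RETR_EXTERNAL,cv2.CHAIN_APPROX_NONE)[0],key=cv2.contourArea)
q=plane("top",c.reshape(-1,2),.018)[:,:2]
r=cv2.minAreaRect((q*1000).astype(np.float32)); print("bed",r,cv2.boxPoints(r).round(1).tolist())
# wheel dark
hsv=cv2.cvtColor(im,cv2.COLOR_BGR2HSV); k=((hsv[...,2]<60)).astype(np.uint8); k[:, :280]=0;k[:,328:]=0;k[:165]=0;k[212:]=0
k=cv2.morphologyEx(k,cv2.MORPH_OPEN,np.ones((3,3)))
c=max(cv2.findContours(k,cv2.RETR_EXTERNAL,cv2.CHAIN_APPROX_NONE)[0],key=cv2.contourArea)
(ce,ra)=cv2.minEnclosingCircle(c); print("wheel px",ce,ra,plane("top",[ce],.084), plane("top",[[ce[0]+ra,ce[1]]],.084))
for n in("top","scene"):
    P=cloud(n,np.load(n+"0.npy"))
    R=(abs(P[...,0]-.55)<.2)&(abs(P[...,1]-.05)<.25)
    for lo,hi in((.09,.136),):
        s=R&(P[...,2]>lo)&(P[...,2]<hi)
        nn,l,st,cc=cv2.connectedComponentsWithStats(s.astype(np.uint8))
        for i in range(1,nn):
            if st[i,4]>4: print(n,st[i],cc[i].round(1),np.nanmean(P[l==i],0).round(4),np.nanmax(P[l==i],0).round(4),np.nanmin(P[l==i],0).round(4))
E
```

```text
bed ((569.996337890625, 74.10020446777344), (266.943603515625, 440.8555603027344), 13.008917808532715) [[390.29998779296875, 258.79998779296875], [489.6000061035156, -170.6999969482422], [749.7000122070312, -110.5999984741211], [650.4000244140625, 318.8999938964844]]
wheel px (302.5, 183.0) 17.923547744750977 [[0.6408337  0.10332643 0.084     ]] [[0.64217104 0.04806652 0.084     ]]
top [390 151  12  22  32] [393.9 163.4] [ 0.7072 -0.1759  0.0931] [ 0.7455 -0.1643  0.0974] [ 0.6806 -0.1978  0.0903]
top [398 150   6   6  17] [400.8 151.9] [ 0.7396 -0.1929  0.113 ] [ 0.7494 -0.1882  0.1346] [ 0.7343 -0.1972  0.0902]
top [395 163   3   3   5] [396.  164.2] [ 0.6991 -0.1763  0.1276] [ 0.7016 -0.1723  0.1348] [ 0.6973 -0.1782  0.1125]
top [298 197   7   8  38] [301.5 200.3] [0.5839 0.103  0.1277] [0.5935 0.1135 0.1357] [0.5753 0.0953 0.0929]
top [313 242   7   7  32] [315.9 244.8] [0.4539 0.0567 0.1317] [0.462  0.0655 0.1357] [0.4442 0.0475 0.12  ]
scene [225 160  18  18  78] [235.9 169.6] [ 0.7143 -0.1753  0.1026] [ 0.7492 -0.1631  0.1347] [ 0.6874 -0.1953  0.09  ]
scene [221 163   6  11  28] [223.6 168. ] [ 0.7434 -0.1924  0.1118] [ 0.7486 -0.1891  0.1344] [ 0.7381 -0.196   0.0902]
scene [353 166  10  17 118] [357.1 173.7] [0.4609 0.0585 0.1165] [0.4707 0.0669 0.1359] [0.444  0.0466 0.0902]
scene [326 196   8  17 118] [329.5 204.2] [0.5938 0.1071 0.1172] [0.6019 0.1141 0.1354] [0.5817 0.0953 0.091 ]
```

View pics/top0c.png

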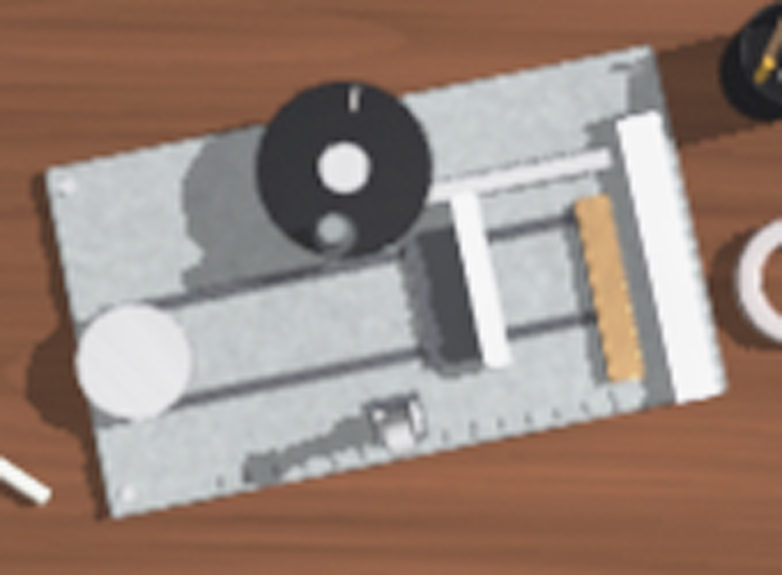

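View pics/sc0c.png

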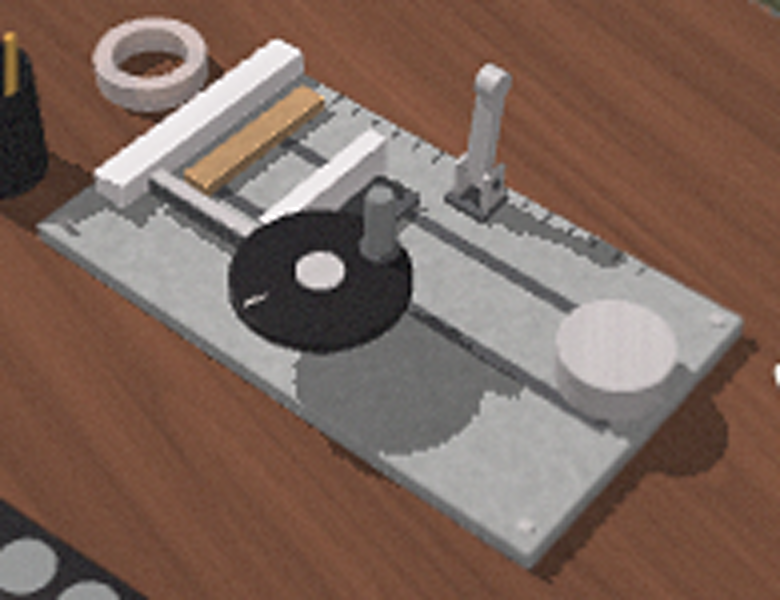

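```bash
python3 - <<'E'
from h import *
f=lambda L:np.array(L)/4.6+[230,150]-.4
C=plane("top",f([(48,172),(650,45),(725,392),(110,517)]),.018)[:,:2]; print("corners",C.round(4).tolist())
yv=((C[0]-C[1])+(C[3]-C[2]));yv/=np.linalg.norm(yv); xv=np.array([yv[1],-yv[0]]); print("yaw",np.degrees(np.arctan2(xv[1],xv[0])), [np.linalg.norm(C[i]-C[(i+1)%4]) for i in range(4)])
o=C.mean(0)-.020*xv; print("origin",o)
B=lambda p:np.c_[(p[:,:2]-o)@xv,(p[:,:2]-o)@yv].round(4).tolist()
w=plane("top",f([(344.5,170)]),.084); print("wheel",w,B(w))
w=plane("top",f([(344,167)]),.09); print("hubcap",w)
w=plane("top",f([(337,226)]),.132); print("handle",w,B(w))
g=plane("top",f([(450,194),(478,190),(513,362),(485,368)]),.056); print("gauge",B(g))
s=plane("top",f([(398,437)]),.126); print("stop tip",s,B(s))
P=cloud("scene",np.load("scene0.npy"))
R=(abs(P[...,0]-.46)<.04)&(abs(P[...,1]-.057)<.03)&(P[...,2]>.06)&(P[...,2]<.14)
q=P[R]; b=np.array(B(q)); print("stop cloud bed",np.percentile(b,[2,50,98],axis=0))
# handle cyl fit in scene cloud
R=(abs(P[...,0]-.59)<.03)&(abs(P[...,1]-.107)<.03)&(P[...,2]>.092)&(P[...,2]<.126)
q=P[R][:,:2]; from scipy.optimize import least_squares
print("handle fit",least_squares(lambda c:np.hypot(*(q-c).T)-.01,[.585,.104],loss="soft_l1",f_scale=.002).x)
b=None
R=(P[...,2]>.05)&(P[...,2]<.06)&(abs(P[...,0]-.57)<.1)&(abs(P[...,1]-.05)<.12)
b=np.array(B(P[R])); print("gauge top cloud",np.percentile(b,[3,50,97],axis=0))
E
```

```text
corners [[0.6306, 0.309], [0.7312, -0.1141], [0.4879, -0.1703], [0.3901, 0.2564]]
yaw 13.147254409105093 [np.float64(0.4348508648585274), np.float64(0.2496709811538492), np.float64(0.43770383526721424), np.float64(0.24623591139407142)]
origin [0.54046911 0.06568892]
wheel [[0.62995838 0.09688088 0.084     ]] [[0.0942, 0.01]]
hubcap [[0.63131506 0.09703371 0.09      ]]
handle [[0.58844874 0.09882646 0.132     ]] [[0.0543, 0.0214]]
gauge [[0.0666, -0.0569], [0.0654, -0.0762], [-0.0543, -0.0753], [-0.0544, -0.0559]]
stop tip [[0.45413803 0.05619258 0.126     ]] [[-0.0862, 0.0104]]
stop cloud bed [[-0.092924  0.0002  ]
 [-0.0757    0.0127  ]
 [-0.068128  0.018336]]
handle fit [0.58966044 0.10257641]
gauge top cloud [[-0.068311 -0.073646]
 [-0.0018   -0.06365 ]
 [ 0.060914  0.01236 ]]
```

Request:
{"fn": "arm_command", "kwargs": {
  "series": [
    [[-33,-21,0],0.13],
    [[-66,-42,0],0.26],
    [[-99,-63,0],0.39],
    [[-132,-84,0],0.52],
    [[-165,-105,0],0.65]
  ],
  "grip": -0.2
}}

```text
time_s: 0.6
tool_pos: [0.3729, 0.4292, 0.2301]
tool_rot: [-180.0, 0.0, 118.5]
force: [0.9, 0.3, -1.2]
grip_width: 0.0565
grasp_force: 0.0
```

Request:
{"fn": "arm_command", "kwargs": {
  "series": [
    [[-48,4,0],0.055],
    [[-96,8,0],0.11],
    [[-144,12,0],0.165],
    [[-192,16,0],0.22],
    [[-240,20,0],0.275]
  ]
}}

```text
time_s: 1.1
tool_pos: [0.5059, 0.2282, 0.2304]
tool_rot: [-180.0, -0.0, 102.9]
force: [1.1, 0.9, -0.6]
grip_width: 0.0524
grasp_force: 0.0
```

Request:
{"fn": "arm_command", "kwargs": {
  "series": [
    [[-40,15,0],0],
    [[-80,29,0],0],
    [[-115,41,0],0],
    [[-143,51,0],0],
    [[-143,51,30],0]
  ]
}}

```text
time_s: 1.6
tool_pos: [0.5919, 0.0963, 0.204]
tool_rot: [179.5, 0.2, 102.5]
force: [0.3, -0.3, 0.3]
grip_width: 0.0523
grasp_force: 0.0
```

Request:
{"fn": "arm_command", "kwargs": {
  "series": [
    [[0,0,30],0],
    [[0,0,55],0],
    [[0,0,80],0],
    [[0,0,96],0],
    [[0,0,96],0]
  ]
}}

```text
time_s: 2.1
tool_pos: [0.5853, 0.1019, 0.1018]
tool_rot: [-179.7, 0.0, 103.0]
force: [-0.6, -0.3, 0.4]
grip_width: 0.0523
grasp_force: 0.0
```

```bash
python3 - <<'E'
from h import *
im,d=viewer.read_camera("scene"); cv2.imwrite("pics/s1.png",cv2.resize(im[150:300,235:430],None,fx=4,fy=4,interpolation=cv2.INTER_CUBIC))
E
```

```text
(no output)
```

View pics/s1.png

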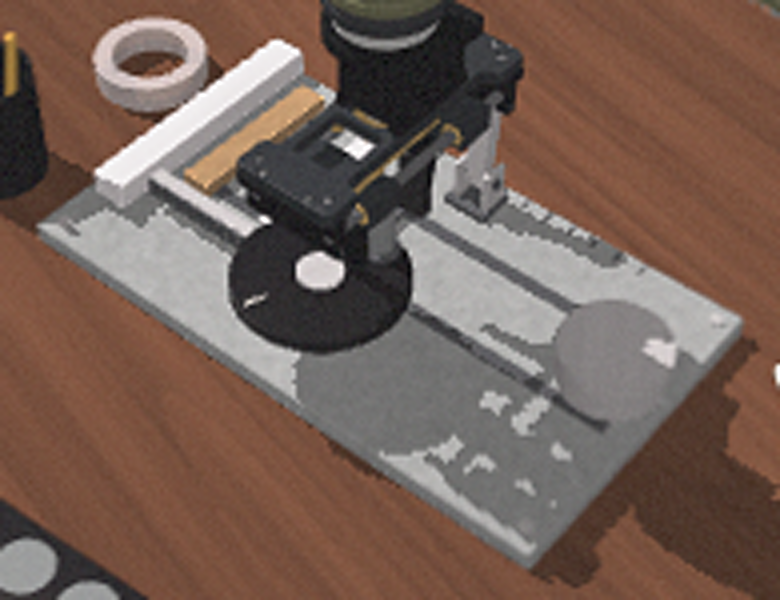

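The fingers straddle the handle (around (385,235) in the crop), clear of the wheel and the stop. Closing.

Request:
{"fn": "arm_command", "kwargs": {
  "series": [
    [[0,0,0],0],
    [[0,0,0],0],
    [[0,0,0],0],
    [[0,0,0],0],
    [[0,0,0],0]
  ],
  "grip": 0.9,
  "grip_force": 15
}}

```text
time_s: 2.65
tool_pos: [0.5878, 0.1023, 0.105]
tool_rot: [179.9, -0.0, 103.0]
force: [4.2, 1.2, -2.7]
grip_width: 0.0201
grasp_force: 2.3
```

Request:
{"fn": "arm_command", "kwargs": {
  "series": [
    [[0,0,0],0],
    [[0,0,0],0],
    [[0,0,0],0],
    [[0,0,0],0],
    [[0,0,0],0]
  ]
}}

```text
time_s: 3.15
tool_pos: [0.5879, 0.1021, 0.105]
tool_rot: [179.9, 0.0, 103.0]
force: [3.5, -1.2, 1.4]
grip_width: 0.0197
grasp_force: 15.0
```

Request:
{"fn": "arm_command", "kwargs": {
  "series": [
    [[7,3.3,0],0],
    [[13.5,7.8,0],0],
    [[19,13.4,0],0],
    [[23.6,19.8,0],0],
    [[27,27,0],0]
  ]
}}

```text
time_s: 3.65
tool_pos: [0.6074, 0.1356, 0.1048]
tool_rot: [-179.9, -0.0, 103.1]
force: [-0.8, -2.9, 6.1]
grip_width: 0.0197
grasp_force: 15.0
```

```bash
cat > st.py <<'E'
import sys
from h import *
a=np.radians(13.1); xv=np.array([np.cos(a),np.sin(a)]); yv=np.array([-np.sin(a),np.cos(a)])
o=env.get_obs(); p=np.array(o["tool_pos"])*1000; F=np.array(o["force"])
h=np.array([630,97.]); 
if len(sys.argv)>2: h=np.array([float(v) for v in sys.argv[1:3]])
r=p[:2]-h; R=np.hypot(*r); ph=np.arctan2(r@yv,r@xv); u=r/R; t=np.array([u[1],-u[0]]) # clockwise
print("t",o["time_s"],"pos",p.round(1),"R",R.round(1),"phi",np.degrees(ph).round(1),"F rad(out)",(F[:2]@u).round(1),"F cw",(F[:2]@t).round(1),"Fz",F[2].round(1),"F",F.round(1),"g",o["grip_width"],o["grasp_force"])
E
python3 st.py
```

```text
t 3.65 pos [607.4 135.6 104.8] R 44.7 phi 107.2 F rad(out) -2.1 F cw -2.2 Fz 6.1 F [-0.8 -2.9  6.1] g 0.01973425047601063 14.98587858863175
```

Request:
{"fn": "arm_command", "kwargs": {
  "series": [
    [[2.3,11.5,0],0],
    [[1.6,23.2,0],0],
    [[-2.1,34.4,0],0],
    [[-8.6,44.2,0],0],
    [[-17.4,52,0],0]
  ]
}}

```text
time_s: 4.15
tool_pos: [0.6621, 0.133, 0.105]
tool_rot: [-180.0, -0.2, 103.2]
force: [-1.4, 1.2, 6.2]
grip_width: 0.0196
grasp_force: 15.0
```

```bash
python3 st.py
```

```text
t 4.15 pos [662.1 133.  105. ] R 48.2 phi 35.2 F rad(out) -0.1 F cw -1.9 Fz 6.2 F [-1.4  1.2  6.2] g 0.019623961618213785 15.003844345919788
```

Request:
{"fn": "arm_command", "kwargs": {
  "series": [
    [[-11.1,5.9,0],0],
    [[-23.3,8.5,0],0],
    [[-35.8,7.6,0],0],
    [[-47.6,3.3,0],0],
    [[-57.7,-4,0],0]
  ]
}}

```text
time_s: 4.65
tool_pos: [0.6722, 0.0749, 0.105]
tool_rot: [179.9, -0.1, 103.1]
force: [0.1, 2.9, 3.6]
grip_width: 0.0195
grasp_force: 15.0
```

```bash
python3 st.py 633 98.5
```

```text
t 4.65 pos [672.2  74.9 105. ] R 45.8 phi -44.2 F rad(out) -1.4 F cw -2.5 Fz 3.6 F [0.1 2.9 3.6] g 0.01954245731252375 14.991900762543082
```

Request:
{"fn": "arm_command", "kwargs": {
  "series": [
    [[-7.7,-9.9,0],0],
    [[-12.4,-21.5,0],0],
    [[-13.7,-33.9,0],0],
    [[-11.5,-46.3,0],0],
    [[-6,-57.5,0],0]
  ]
}}

```text
time_s: 5.15
tool_pos: [0.6168, 0.0553, 0.1048]
tool_rot: [179.8, -0.1, 103.0]
force: [3.5, 3.5, 1.3]
grip_width: 0.0194
grasp_force: 15.0
```

```bash
python3 st.py 633 98.5
```

```text
t 5.15 pos [616.8  55.3 104.8] R 46.1 phi -123.7 F rad(out) -4.5 F cw -2.1 Fz 1.3 F [3.5 3.5 1.3] g 0.019419830828551695 14.98672913379778
```

Request:
{"fn": "arm_command", "kwargs": {
  "series": [
    [[9.3,-8.7,0],0],
    [[19.9,-15.3,0],0],
    [[31.9,-18.8,0],0],
    [[44.5,-18.8,0],0],
    [[56.5,-15.3,0],0]
  ]
}}

```text
time_s: 5.65
tool_pos: [0.5882, 0.105, 0.1048]
tool_rot: [-179.9, 0.1, 103.0]
force: [2.5, -2.4, 4.9]
grip_width: 0.0197
grasp_force: 15.0
```

```bash
python3 st.py 633 98.5; python3 - <<'E'
from h import *
im,d=viewer.read_camera("scene"); np.save("s2.npy",d); cv2.imwrite("pics/s2.png",cv2.resize(im[150:300,235:430],None,fx=4,fy=4,interpolation=cv2.INTER_CUBIC))
E
```

```text
t 5.65 pos [588.2 105.  104.8] R 45.3 phi 158.7 F rad(out) -2.8 F cw -2.0 Fz 4.9 F [ 2.5 -2.4  4.9] g 0.019681694375627713 14.98774257110199
```

View pics/s2.png

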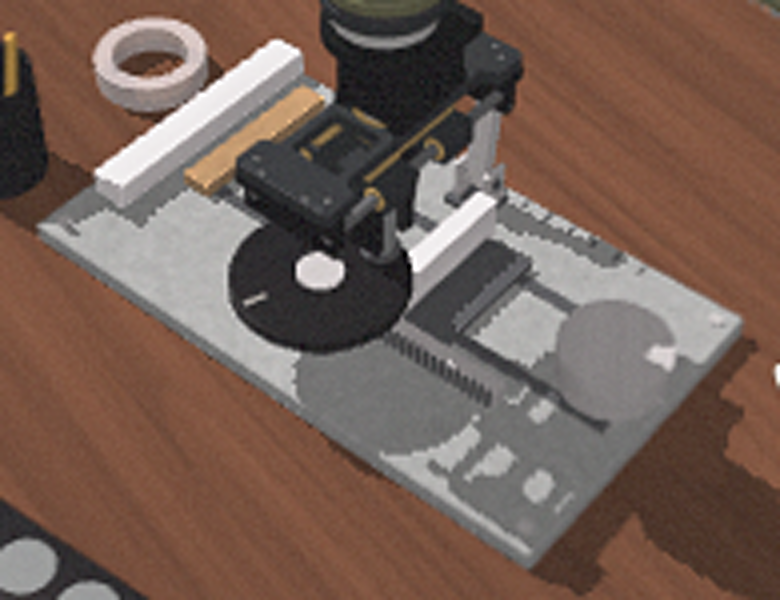

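```bash
python3 - <<'E'
from h import *
a=np.radians(13.1); xv=np.array([np.cos(a),np.sin(a)]); yv=np.array([-np.sin(a),np.cos(a)]); o=np.array([.5405,.0657])
B=lambda p:np.c_[(p[:,:2]-o)@xv,(p[:,:2]-o)@yv].round(4).tolist()
f=lambda L:np.array(L)/4+[235,150]-.4
print(B(plane("scene",f([(484,194),(448,226),(496,212)]),.056)))
P=cloud("scene",np.load("s2.npy"))
b=np.c_[(P.reshape(-1,3)[:,:2]-o)@xv,(P.reshape(-1,3)[:,:2]-o)@yv]; z=P.reshape(-1,3)[:,2]
s=(z>.053)&(z<.059)&(b[:,0]>-.055)&(b[:,0]<-.01)&(b[:,1]>0)&(b[:,1]<.1)
print(s.sum(),np.percentile(b[s],[3,50,97],axis=0).round(4).tolist())
P=cloud("scene",np.load("scene0.npy"))
b=np.c_[(P.reshape(-1,3)[:,:2]-o)@xv,(P.reshape(-1,3)[:,:2]-o)@yv]; z=P.reshape(-1,3)[:,2]
s=(z>.053)&(z<.059)&(b[:,0]>-.055)&(b[:,0]<-.01)&(b[:,1]>-.1)&(b[:,1]<-.03)
print(s.sum(),np.percentile(b[s],[3,50,97],axis=0).round(4).tolist())
s=(z>.08)&(z<.12)&(b[:,0]>-.1)&(b[:,0]<-.05)&(b[:,1]>-.01)&(b[:,1]<.03)
print(s.sum(),np.percentile(b[s],[3,50,97],axis=0).round(4).tolist())
E
```

```text
[[-0.0509, 0.0307], [-0.0101, 0.0307], [-0.0421, 0.0478]]
64 [[-0.0482, 0.0264], [-0.029, 0.0349], [-0.0116, 0.0426]]
60 [[-0.0506, -0.0735], [-0.029, -0.0644], [-0.0128, -0.0573]]
80 [[-0.0858, 0.0002], [-0.0757, 0.0124], [-0.071, 0.0183]]
```

Request:
{"fn": "arm_command", "kwargs": {
  "series": [
    [[6,3.2,0],0],
    [[10.6,6.3,0],0],
    [[14.8,9.8,0],0],
    [[14.8,9.8,0],0],
    [[14.8,9.8,0],0]
  ]
}}

```text
time_s: 6.2
tool_pos: [0.5947, 0.1222, 0.1048]
tool_rot: [-179.9, -0.0, 103.0]
force: [1.5, -0.2, 6.3]
grip_width: 0.0194
grasp_force: 15.0
```

Request:
{"fn": "arm_command", "kwargs": {
  "series": [
    [[0,0,0],0],
    [[0,0,0],0],
    [[0,0,0],0],
    [[0,0,0],0],
    [[0,0,-5],0]
  ],
  "grip": -0.2
}}

```text
time_s: 6.7
tool_pos: [0.5941, 0.1215, 0.1086]
tool_rot: [-179.9, 0.0, 103.0]
force: [0.9, 0.6, 0.9]
grip_width: 0.0487
grasp_force: 0.0
```

Request:
{"fn": "arm_command", "kwargs": {
  "series": [
    [[0,0,-20],0],
    [[0,0,-40],0],
    [[0,0,-60],0],
    [[0,0,-80],0],
    [[0,0,-80],0]
  ]
}}

```text
time_s: 7.2
tool_pos: [0.597, 0.1219, 0.1931]
tool_rot: [179.7, -0.0, 103.0]
force: [0.3, -0.5, -0.1]
grip_width: 0.0517
grasp_force: 0.0
```

Request:
{"fn": "arm_command", "kwargs": {
  "series": [
    [[-8,-36,0],0],
    [[-16,-72,0],0],
    [[-25,-108,0],0],
    [[-32,-143,0],0],
    [[-32,-143,0],0]
  ],
  "grip": -0.4
}}

```text
time_s: 7.7
tool_pos: [0.459, 0.0562, 0.1885]
tool_rot: [-179.8, -0.1, 102.9]
force: [0.5, 0.3, 1.1]
grip_width: 0.0606
grasp_force: 0.0
```

```bash
python3 - <<'E'
from h import *
im,d=viewer.read_camera("scene"); np.save("s3.npy",d); cv2.imwrite("pics/s3.png",cv2.resize(im[130:280,235:430],None,fx=4,fy=4,interpolation=cv2.INTER_CUBIC))
print(env.get_obs()["tool_pos"])
a=np.radians(13.1); xv=np.array([np.cos(a),np.sin(a)]); yv=np.array([-np.sin(a),np.cos(a)]); o=np.array([.5405,.0657])
P=cloud("scene",d)
b=np.c_[(P.reshape(-1,3)[:,:2]-o)@xv,(P.reshape(-1,3)[:,:2]-o)@yv]; z=P.reshape(-1,3)[:,2]
s=(z>.053)&(z<.059)&(b[:,0]>-.055)&(b[:,0]<-.01)&(b[:,1]>0)&(b[:,1]<.1)
print(s.sum(),np.percentile(b[s],[3,50,97],axis=0).round(4).tolist())
E
```

```text
[0.46125013 0.05755216 0.18907137]
62 [[-0.049, 0.0334], [-0.0277, 0.0424], [-0.0109, 0.0495]]
```

View pics/s3.png

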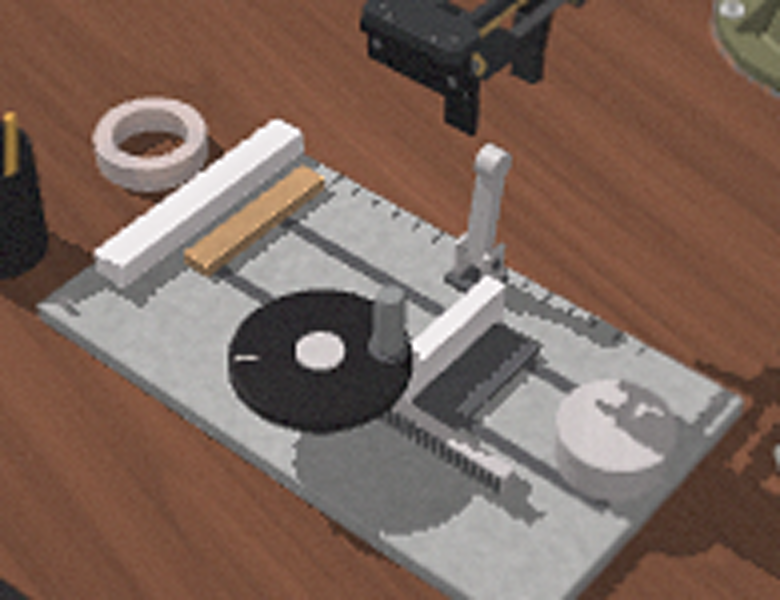

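Gauge now past the stop by about 16 mm (its near edge at crop (490,285), stop at (485,210)); the gripper hovers above the stop. Descending astride it, then pushing.

Request:
{"fn": "arm_command", "kwargs": {
  "series": [
    [[0,0,20],0],
    [[0,0,40],0],
    [[0,0,60],0],
    [[0,0,77],0],
    [[0,0,77],0]
  ]
}}

```text
time_s: 8.25
tool_pos: [0.4617, 0.0582, 0.1101]
tool_rot: [-179.7, 0.1, 103.0]
force: [-0.4, 0.2, -0.2]
grip_width: 0.0611
grasp_force: 0.0
```

Request:
{"fn": "arm_command", "kwargs": {
  "series": [
    [[0,7,0],0],
    [[0,14,0],0],
    [[0,21,0],0],
    [[0,28,0],0],
    [[0,35,0],0]
  ]
}}

```text
time_s: 8.75
tool_pos: [0.4981, 0.0664, 0.113]
tool_rot: [180.0, -0.0, 103.0]
force: [-0.3, -0.3, -0.3]
grip_width: 0.0608
grasp_force: 0.1
```

Request:
{"fn": "arm_command", "kwargs": {
  "series": [
    [[0,7,0],0],
    [[0,14,0],0],
    [[0,21,0],0],
    [[0,28,0],0],
    [[0,35,0],0]
  ]
}}

```text
time_s: 9.25
tool_pos: [0.5318, 0.0742, 0.1126]
tool_rot: [180.0, -0.0, 103.0]
force: [0.5, 0.6, -0.3]
grip_width: 0.0609
grasp_force: 0.0
```

```bash
python3 - <<'E'
from h import *
im,d=viewer.read_camera("scene"); cv2.imwrite("pics/s4.png",cv2.resize(im[130:280,235:430],None,fx=4,fy=4,interpolation=cv2.INTER_CUBIC))
o=env.get_obs();print(o["tool_pos"],o["force"])
E
```

```text
[0.53285625 0.0745279  0.11268649] [ 1.50434968 -0.19624559 -0.19753273]
```

View pics/s4.png

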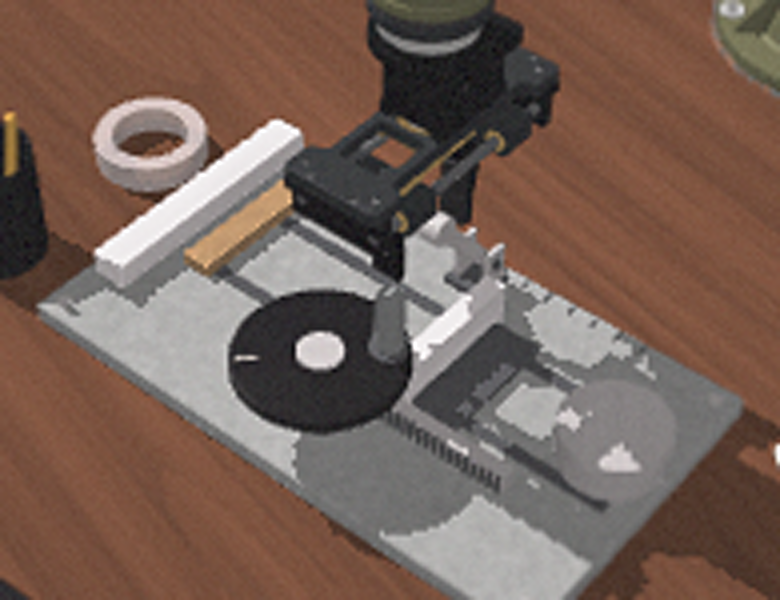

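The stop is tipping (tip near crop (435,220)), perhaps still in contact; push a little further, then check.

Request:
{"fn": "arm_command", "kwargs": {
  "series": [
    [[0,7,0],0],
    [[0,14,0],0],
    [[0,14,0],0],
    [[0,14,0],0],
    [[0,14,0],0]
  ]
}}

```text
time_s: 9.8
tool_pos: [0.5446, 0.0771, 0.1125]
tool_rot: [-180.0, -0.0, 103.0]
force: [-0.4, -0.4, -0.2]
grip_width: 0.0611
grasp_force: 0.0
```

Request:
{"fn": "arm_command", "kwargs": {
  "series": [
    [[0,0,-20],0],
    [[0,0,-45],0],
    [[0,0,-70],0],
    [[0,0,-90],0],
    [[0,0,-90],0]
  ]
}}

```text
time_s: 10.3
tool_pos: [0.5465, 0.0774, 0.2058]
tool_rot: [179.7, -0.0, 103.0]
force: [0.2, -1.2, -0.2]
grip_width: 0.061
grasp_force: 0.0
```

```bash
python3 - <<'E'
from h import *
im,d=viewer.read_camera("scene"); cv2.imwrite("pics/s5.png",cv2.resize(im[130:280,235:430],None,fx=4,fy=4,interpolation=cv2.INTER_CUBIC))
a=np.radians(13.1); xv=np.array([np.cos(a),np.sin(a)]); yv=np.array([-np.sin(a),np.cos(a)]); o=np.array([.5405,.0657])
P=cloud("scene",d).reshape(-1,3); b=np.c_[(P[:,:2]-o)@xv,(P[:,:2]-o)@yv]; z=P[:,2]
for lo,hi in((-.05,-.03),(-.03,-.01),(-.01,.01)):
    s=(b[:,0]>lo)&(b[:,0]<hi)&(b[:,1]>-.01)&(b[:,1]<.025)&(z<.14)&(z>.03)
    print(lo,s.sum(),np.percentile(np.c_[b[s],z[s]],[3,50,97],axis=0).round(4).tolist() if s.sum()>3 else "")
s=(abs(z-.056)<.003)&(b[:,0]>-.055)&(b[:,0]<.06)&(b[:,1]>.025)&(b[:,1]<.1)
print("gauge",np.percentile(b[s],[3,50,97],axis=0).round(4).tolist())
E
python3 st.py 633 98.5
```

```text
-0.05 42 [[-0.0486, 0.0026, 0.0412], [-0.039, 0.0119, 0.0505], [-0.0302, 0.0181, 0.0536]]
-0.03 40 [[-0.0293, 0.0014, 0.0418], [-0.0203, 0.0119, 0.0501], [-0.0108, 0.0176, 0.0539]]
-0.01 38 [[-0.0094, 0.003, 0.0394], [-0.0006, 0.0151, 0.0509], [0.0098, 0.018, 0.0561]]
gauge [[-0.0467, 0.0329], [0.0006, 0.0425], [0.0447, 0.0492]]
t 10.35 pos [545.5  77.3 203.8] R 90.0 phi -179.5 F rad(out) -0.4 F cw 0.9 Fz 0.8 F [0.2 0.9 0.8] g 0.06126133915160757 0.0
```

View pics/s5.png

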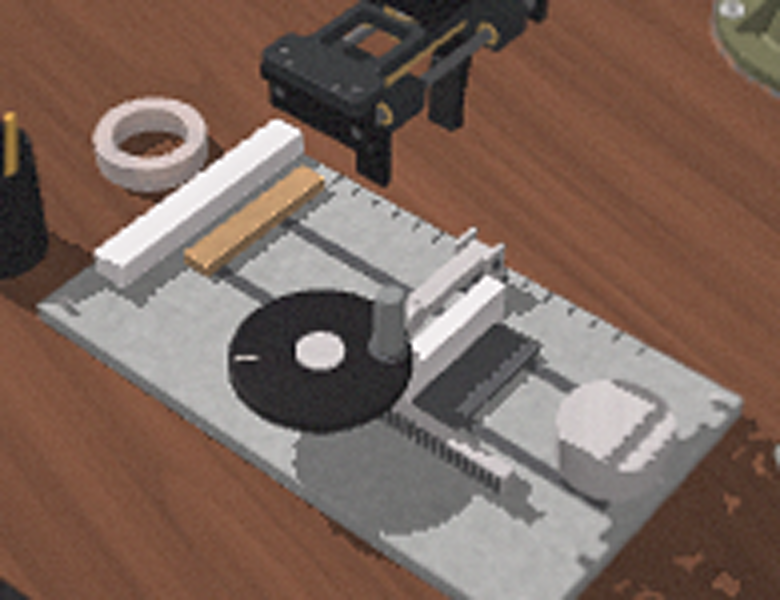

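Stop lies flat (top at 50 mm) beside the gauge, gap ≈16 mm. Back to the handle.

Request:
{"fn": "arm_command", "kwargs": {
  "series": [
    [[12,20,0],0],
    [[24,40,0],0],
    [[32.5,57,0],0],
    [[32.5,57,0],0],
    [[32.5,57,20],0]
  ],
  "grip": -0.2
}}

```text
time_s: 10.85
tool_pos: [0.594, 0.1216, 0.1834]
tool_rot: [179.9, 0.0, 103.0]
force: [-0.3, 0.2, -1.2]
grip_width: 0.0525
grasp_force: 0.0
```

Request:
{"fn": "arm_command", "kwargs": {
  "series": [
    [[0,0,20],0],
    [[0,0,40],0],
    [[0,0,60],0],
    [[0,0,79],0],
    [[0,0,79],0]
  ]
}}

```text
time_s: 11.35
tool_pos: [0.5896, 0.1202, 0.0998]
tool_rot: [-179.6, 0.0, 103.0]
force: [-0.4, -0.5, 0.2]
grip_width: 0.0526
grasp_force: 0.0
```

Request:
{"fn": "arm_command", "kwargs": {
  "series": [
    [[0,0,0],0],
    [[0,0,0],0],
    [[0,0,0],0],
    [[0,0,0],0],
    [[0,0,0],0]
  ],
  "grip": 0.9,
  "grip_force": 15
}}

```text
time_s: 11.85
tool_pos: [0.5935, 0.1218, 0.1042]
tool_rot: [179.9, -0.0, 103.0]
force: [2.3, 0.8, -0.7]
grip_width: 0.0201
grasp_force: 0.9
```

Request:
{"fn": "arm_command", "kwargs": {
  "series": [
    [[0,0,0],0],
    [[0,0,0],0],
    [[0,0,0],0],
    [[0,0,0],0],
    [[0,0,0],0]
  ]
}}

```text
time_s: 12.35
tool_pos: [0.5935, 0.1217, 0.104]
tool_rot: [179.9, -0.0, 103.0]
force: [-0.1, 0.2, 3.4]
grip_width: 0.0198
grasp_force: 15.0
```

```bash
python3 st.py 633 98.5
```

```text
t 12.35 pos [593.5 121.7 104. ] R 45.9 phi 136.4 F rad(out) 0.1 F cw 0.1 Fz 3.4 F [-0.1  0.2  3.4] g 0.019801601052883432 14.99934529827442
```

Request:
{"fn": "arm_command", "kwargs": {
  "series": [
    [[-6.5,-5.1,0],0],
    [[-14.1,-9.1,0],0],
    [[-22.4,-11.6,0],0],
    [[-31,-12.4,0],0],
    [[-38.8,-11.7,0],0]
  ]
}}

```text
time_s: 12.85
tool_pos: [0.591, 0.0813, 0.1039]
tool_rot: [179.9, -0.1, 103.0]
force: [4.4, 3.3, 1.7]
grip_width: 0.0197
grasp_force: 15.0
```

```bash
python3 st.py 633 98.5
```

```text
t 12.85 pos [591.   81.3 103.9] R 45.4 phi -170.9 F rad(out) -5.3 F cw 1.4 Fz 1.7 F [4.4 3.3 1.7] g 0.019744654335280425 15.011776933679357
```

Request:
{"fn": "arm_command", "kwargs": {
  "series": [
    [[-1.4,0.7,0],0],
    [[-2.8,1.4,0],0],
    [[-4.2,2,0],0],
    [[-5.6,2.6,0],0],
    [[-7,3.2,0],0]
  ]
}}

```text
time_s: 13.35
tool_pos: [0.5944, 0.0754, 0.1039]
tool_rot: [-179.9, -0.0, 103.0]
force: [-0.7, 2.2, 7.6]
grip_width: 0.0194
grasp_force: 15.0
```

```bash
python3 st.py 633 98.5
```

```text
t 13.35 pos [594.4  75.4 103.9] R 45.0 phi -162.2 F rad(out) -0.6 F cw 2.2 Fz 7.6 F [-0.7  2.2  7.6] g 0.01936448468933104 15.012347688898444
```

Request:
{"fn": "arm_command", "kwargs": {
  "series": [
    [[-0.9,0.3,0],0],
    [[-1.8,0.6,0],0],
    [[-2.7,1,0],0],
    [[-3.6,1.3,0],0],
    [[-4.4,1.7,0],0]
  ]
}}

```text
time_s: 13.85
tool_pos: [0.597, 0.0716, 0.1039]
tool_rot: [-179.9, -0.1, 103.0]
force: [-0.2, 3.0, 6.2]
grip_width: 0.0195
grasp_force: 15.0
```

```bash
python3 st.py 633 98.5
```

```text
t 13.85 pos [597.   71.6 103.9] R 44.9 phi -156.4 F rad(out) -1.7 F cw 2.5 Fz 6.2 F [-0.2  3.   6.2] g 0.019458075175101286 15.01243747305125
```

Request:
{"fn": "arm_command", "kwargs": {
  "series": [
    [[-0.7,0.4,0],0],
    [[-1.4,0.8,0],0],
    [[-2.1,1.1,0],0],
    [[-2.8,1.5,0],0],
    [[-3.5,1.9,0],0]
  ]
}}

```text
time_s: 14.35
tool_pos: [0.5995, 0.0686, 0.1039]
tool_rot: [-179.9, -0.1, 103.0]
force: [-0.5, 2.5, 7.4]
grip_width: 0.0196
grasp_force: 15.0
```

```bash
python3 st.py 633 98.5
```

```text
t 14.35 pos [599.5  68.6 103.9] R 44.9 phi -151.4 F rad(out) -1.3 F cw 2.2 Fz 7.4 F [-0.5  2.5  7.4] g 0.019564145704315094 15.01250353641808
```

Request:
{"fn": "arm_command", "kwargs": {
  "series": [
    [[-0.7,0.4,0],0],
    [[-1.4,0.9,0],0],
    [[-2,1.3,0],0],
    [[-2.7,1.8,0],0],
    [[-3.4,2.2,0],0]
  ]
}}

```text
time_s: 14.85
tool_pos: [0.6024, 0.0658, 0.1039]
tool_rot: [-179.9, -0.1, 103.0]
force: [-0.4, 2.5, 7.4]
grip_width: 0.0195
grasp_force: 15.0
```

```bash
python3 st.py 633 98.5
```

```text
t 14.85 pos [602.4  65.8 103.9] R 44.8 phi -146.2 F rad(out) -1.5 F cw 2.0 Fz 7.4 F [-0.4  2.5  7.4] g 0.019493537111394905 15.011136612156406
```

Request:
{"fn": "arm_command", "kwargs": {
  "series": [
    [[-0.5,0.4,0],0],
    [[-1,0.7,0],0],
    [[-1.4,1.1,0],0],
    [[-1.9,1.4,0],0],
    [[-2.4,1.8,0],0]
  ]
}}

```text
time_s: 15.35
tool_pos: [0.6036, 0.0647, 0.1038]
tool_rot: [-179.7, -0.1, 103.1]
force: [-3.2, 3.4, 9.1]
grip_width: 0.0196
grasp_force: 15.0
```

```bash
python3 st.py 633 98.5
```

```text
t 15.35 pos [603.6  64.7 103.8] R 44.8 phi -144.2 F rad(out) -0.5 F cw 4.6 Fz 9.1 F [-3.2  3.4  9.1] g 0.019572038940929733 15.005312181310728
```

Request:
{"fn": "arm_command", "kwargs": {
  "series": [
    [[-0.1,0.1,0],0],
    [[-0.3,0.2,0],0],
    [[-0.4,0.3,0],0],
    [[-0.4,0.3,0],0],
    [[-0.4,0.3,0],0]
  ]
}}

```text
time_s: 15.85
tool_pos: [0.6036, 0.0647, 0.1038]
tool_rot: [-179.7, -0.2, 103.1]
force: [-3.9, 3.3, 9.8]
grip_width: 0.0193
grasp_force: 15.0
```

```bash
python3 st.py 633 98.5
```

```text
t 15.85 pos [603.6  64.7 103.8] R 44.8 phi -144.1 F rad(out) 0.1 F cw 5.1 Fz 9.8 F [-3.9  3.3  9.8] g 0.019266628927832315 15.005219145677984
```

Request:
{"fn": "arm_command", "kwargs": {
  "series": [
    [[-0.1,0.1,0],0],
    [[-0.2,0.2,0],0],
    [[-0.2,0.2,0],0],
    [[-0.2,0.2,0],0],
    [[-0.2,0.2,0],0]
  ]
}}

```text
time_s: 16.35
tool_pos: [0.6037, 0.0646, 0.1038]
tool_rot: [-179.7, -0.2, 103.1]
force: [-4.6, 4.0, 9.7]
grip_width: 0.0196
grasp_force: 15.0
```

```bash
python3 st.py 633 98.5
```

```text
t 16.35 pos [603.7  64.6 103.8] R 44.8 phi -143.9 F rad(out) -0.0 F cw 6.1 Fz 9.7 F [-4.6  4.   9.7] g 0.019568315611361634 15.005121887661517
```

Handle force 6.1 N → about 11 N on the stop. Let go and lift clear.

Request:
{"fn": "arm_command", "kwargs": {
  "series": [
    [[0,0,0],0],
    [[0,0,0],0],
    [[0,0,0],0],
    [[0,0,0],0],
    [[0,0,-3],0]
  ],
  "grip": -0.2
}}

```text
time_s: 16.85
tool_pos: [0.6056, 0.0626, 0.1058]
tool_rot: [-179.9, 0.0, 103.0]
force: [-0.2, -0.2, 0.5]
grip_width: 0.0492
grasp_force: 0.0
```

Request:
{"fn": "arm_command", "kwargs": {
  "series": [
    [[0,0,-15],0],
    [[0,0,-35],0],
    [[0,0,-60],0],
    [[0,0,-85],0],
    [[0,0,-100],0]
  ]
}}

```text
time_s: 17.35
tool_pos: [0.6073, 0.063, 0.2101]
tool_rot: [179.8, 0.0, 103.0]
force: [-0.0, 0.2, -0.8]
grip_width: 0.0523
grasp_force: 0.0
```

Request:
{"fn": "arm_command", "kwargs": {
  "series": [
    [[15,-20,0],0],
    [[35,-50,0],0],
    [[55,-80,0],0],
    [[70,-100,0],0],
    [[70,-100,0],0]
  ]
}}

```text
time_s: 17.85
tool_pos: [0.4904, 0.1108, 0.2071]
tool_rot: [-180.0, -0.1, 103.2]
force: [0.2, -0.6, -0.2]
grip_width: 0.052
grasp_force: 0.0
```

```bash
python3 - <<'E'
from h import *
im,d=viewer.read_camera("scene"); cv2.imwrite("pics/s6.png",cv2.resize(im[130:280,235:430],None,fx=4,fy=4,interpolation=cv2.INTER_CUBIC))
a=np.radians(13.1); xv=np.array([np.cos(a),np.sin(a)]); yv=np.array([-np.sin(a),np.cos(a)]); o=np.array([.5405,.0657])
P=cloud("scene",d).reshape(-1,3); b=np.c_[(P[:,:2]-o)@xv,(P[:,:2]-o)@yv]; z=P[:,2]
s=(abs(z-.056)<.003)&(b[:,0]>-.05)&(b[:,0]<.0)&(b[:,1]>.01)&(b[:,1]<.1)
print("gauge",np.percentile(b[s],[3,50,97],axis=0).round(4).tolist())
s=(z>.094)&(z<.126)&(np.hypot(P[:,0]-.604,P[:,1]-.065)<.03); q=P[s][:,:2]
from scipy.optimize import least_squares
print("handle",least_squares(lambda c:np.hypot(*(q-c).T)-.01,[.602,.064],loss="soft_l1",f_scale=.002).x)
P=cloud("scene",np.load("s3.npy")).reshape(-1,3);z=P[:,2]
s=(z>.094)&(z<.126)&(np.hypot(P[:,0]-.595,P[:,1]-.122)<.03); q=P[s][:,:2]
print("ref handle (held at .594,.122)",least_squares(lambda c:np.hypot(*(q-c).T)-.01,[.594,.12],loss="soft_l1",f_scale=.002).x)
E
```

```text
gauge [[-0.0467, 0.0152], [-0.0252, 0.0256], [-0.0016, 0.0331]]
handle [0.60446903 0.06375016]
ref handle (held at .594,.122) [0.59562271 0.12090372]
```

View pics/s6.png

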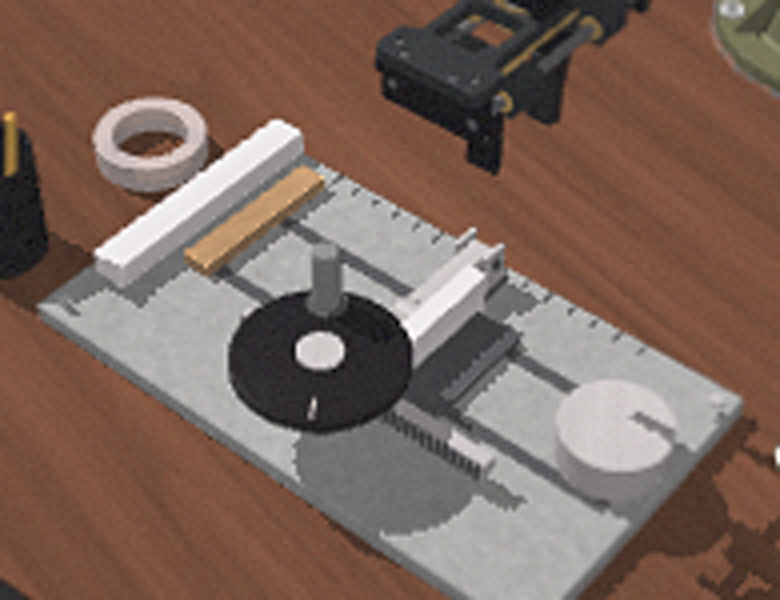

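The gauge bears on the flat stop: its face at bed y ≈ 0.0175, the stop's at ≈ 0.018, and the bars touch near crop (440,285). The handle has stayed where it was let go, and the other things look untouched. Handing in.

```bash
python3 -c "
from cell import env
print(env.sign_off())"
```

```text
the job is handed in; nothing more can be done
None
```

The job is handed in: I wound the gauge about 16 mm past the stop, tipped the stop flat, wound back until the gauge bore on it at about 11 N (worked out from the 6.1 N measured at the handle), and let go without the wheel turning back.

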